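Set, close and pin a clamshell test-card press

ROBOT

A 6-joint arm with a two-finger parallel gripper is mounted at the origin on the work surface. World frame = base frame: x ahead of the robot, y to its left, z up, the work surface at z = 0. Lengths are in m, angles in degrees, forces in N, time in s.
With the tool pointing down it reaches from about 0.35 to 0.875 m from the base axis. Payload 4.2 kg.
Tool frame: the origin (TCP) lies between the finger pads; the fingertips stand 25 mm ahead of it and the grasp point (between the pads) lies 6 mm ahead of it (r.tips_ahead is the distance from the TCP to the fingertips, in m); z points along the fingers, y is the direction in which the jaws open and shut (so a half turn about z gives the same grasp; the last joint's range is limited). The gripper opens to 87 mm and grips with 3 to 60 N. Pads are 19 mm wide; open, the fingers measure 117 mm over their backs; the gripper's body (75 mm by 190 mm) begins 51 mm behind the grasp point.
Start: joints at [84.775, 22.042, 0.453, 0, -68.411, -14.817], TCP at [0.214, 0.587, 0.248] pointing down, gripper open.
Joint ranges: [-179.83, 179.83], [-69.29, 118.12], [-61.27, 80.66], [-181.25, 117.63], [-171.15, -9.14], [-177.46, 177.46]. Speed limits (degrees/s): [159.86, 159.86, 180, 180, 180, 180].

INTERFACE

Orientations are given as a 3x3 rotation matrix whose columns are the frame's x, y, z axes.
In Python, from station import r, vision, finish_job gives the robot as it stands.
- The arm moves only by the shell command python3 -m jog 'ROWS'. ROWS is a JSON object of lists of equal length, an entry for each row: "rot": the turn, a rotation vector about the world's x, y, z in degrees, a list of three; "delta_pos": the shift along the world's x, y, z in mm, a list of three; "grip": the opening in per cent of the stroke, from 0 (shut) to 100 (fully open). A call has 1 to 10 rows; each row shifts and turns the commanded pose from where the row before left it; what a row does not reach is not made up. A row lasts 1/12 s, in which the tool goes at most 41.7 mm and 7.16 degrees, less where a joint would pass 70% of its speed; a pose out of reach is approached as far as the arm can. A call with a gripper value outside its range is refused whole. The fingers move at their own pace and stop on an object; the grip force is fixed at half the most. Time passes only in rows, so rows that do not move let the fingers close. It gives the time, the measured TCP pose, the force and the opening at its end, in the units of the state.
- r.sense(): the state, without advancing time (a new reading comes with each control period).
- vision.capture(name): name is "scene" or "top"; returns a dict with "frame" (480x640x3 uint8, red, green, blue), "K" (3x3 intrinsics, pixels), "xyz" and "orientation" of the camera in the world. Camera axes: x right, y up, looking along -z (the intrinsics and any distortion apply to the point x, -y, -z); pixel columns grow to the right and rows downward; lengths in m; the calibration is good to about 2 mm. A picture is of the moment at which its call begins. There is no depth.
- finish_job(): hands the job in, once; it reports no verdict.
The state is a dict: "time_s": time; "joints": joint angles; "joint_velocities": joint speeds; "effort": joint torques, N m; "tcp_pos": TCP position; "ee_rot": TCP orientation; "wrist_force": force on the tool from outside, world axes, zero at the start; "moment": the same for the moment, N m; "gripper_width": opening from 0.0 (shut) to 1.0 (fully open).
Only numpy, scipy, OpenCV 4.12 (cv2) and the standard library are available. Lean on these libraries where they do the work, as an engineer would, in place of code of your own. Each camera call takes 0.05 s, during which the arm holds its last target. There are 200 camera calls.

TASK

Set the test-card press on its key box by pressing the largest key, then the smallest, then the middle-sized one, each fully down and one at a time. Then swing the press's lid down shut, take the steel locking pin from its parking block and put it through the lid's hole into the hole of the base, and push it down until its shoulder squeezes the sprung lid fully shut. Finish while still holding the pin pushed down, with nothing but the pin touching the press, and leave the little jars and bottles where they stand.

Things in the scene. Friction and masses are not known exactly. Their poses are not given: they have to be found in the camera images.
- key_large (a joint): largest of three round black push keys in a row on top of the white key box (box 80 x 190 x 30 mm high, keys 55 mm apart, the order in the row varies); key 34 mm across. 0 = up, 0.006 m = fully down; sprung, fully down takes 5 N, comes up by itself.
- key_small (a joint): smallest of the three keys, 16 mm across; values and spring as the large key.
- key_medium (a joint): middle-sized key, 25 mm across; values and spring as the large key.
- key_large_top (a point): centre of the top face of the largest key, 52 mm above the table; the key stands 10 mm proud of its grey collar. Pressed straight down.
- key_small_top (a point): centre of the top face of the smallest key, 52 mm above the table.
- key_medium_top (a point): centre of the top face of the middle-sized key, 52 mm above the table.
- press: base half of the clamshell press, a fixed white block 90 (x) x 170 (y) x 40 mm high. Origin: centre of its underside; z up; its y axis points to the end with the hinge. The hinge line runs along its x axis at y = +75 mm, z = 46 mm. A black seal and a paper card lie on its top.
- base_hole (a point): centre of the mouth of the round hole in the base's top face, at x = 0, y = -40 mm, z = 40 mm of the press; hole 14 mm across, 37 mm deep, vertical. Its axes are those of the press.
- lid_hole (a point): centre of the 16 mm through hole on the outer (upper when shut) face of the lid, 115 mm from the hinge line. The lid is an aluminium plate 90 mm wide and 12 mm thick, its free edge 145 mm from the hinge line; the hinge line lies mid-way through its thickness. Its z axis is the outward normal of the outer face.
- lid_swing (a joint): swing of the lid on its stiff hinge, which stays where it is left (about 2 N at the free edge moves it): 0 = down on its seal, grows as the lid opens, 1.57 = upright. At 0 the untouched lid still stands 0.05 rad (6 mm at the hole) ajar on the sprung seal: angle of the lid plate above fully shut = lid_swing + 0.05 - lid_squeeze.
- lid_squeeze (a joint): squeeze of the sprung seal between the halves: 0 = relaxed, 0.05 rad = lid fully shut, its upper face then 52 mm above the table (hard stop). At the hole the spring needs about 3 N to start and 7 N for fully shut; let go, it springs back to 0.
- pin_grip (a point): on the axis of the steel locking pin, in the head, 75 mm above the foot: the place to grip. The pin stands upright, 91 mm long: shank 12 mm across and 45 mm long with a tapered foot, then a round shoulder 28 mm across and 6 mm thick (its underside 45 mm above the foot), then a round head 22 mm across and 40 mm tall. About 120 g.
- pin_tip (a point): the centre of the pin's foot; its z axis runs up along the pin.
- park: white parking block 60 x 60 x 48 mm high, fixed; origin: centre of its underside. The pin stands in its vertical 14 mm hole at its centre, shoulder resting on the block's top, and is drawn straight up (45 mm).
- reagent: white plastic bottle, 40 mm across, 75 mm tall, bystander; origin at the centre of its underside.
- cup: clear specimen jar with a cap, 40 mm across, 50 mm tall, bystander; origin at the centre of its underside.
- vial: amber vial, 28 mm across, 60 mm tall, bystander; origin at the centre of its underside.
- pin: the whole locking pin; origin at the centre of its foot, z up along the pin.
There are look-alikes about, which are no part of the job. Leave any green look-alike of the pin alone. What is shaped like the press but red or turquoise is not meant.

How it is judged:
By the outcome, as a careful person would: the job done as asked, in the order asked, and still so for the second after the job is handed in, while the arm keeps its last pose, push and grip.
It also fails if it takes over 64 s, if anything falls off the work surface, if the arm or the gripper's body presses on something with over 40 N, if the wrist force passes 120 N, or if a joint passes its speed limit or range.

## Working session

There is one attempt and no reset: what is moved stays moved. The work goes in short steps, Python scripts to look and compute and a shell command to move; the robot and the scene stay as the last step left them, time stands still between calls to the robot, and variables do not carry over. Pictures are saved under pics/ and viewed, about 8 in all and at most 12, crops included, and the job is handed in when it is done.

```bash
mkdir -p pics; ls
python3 - <<'E'
from station import r,vision
import cv2,numpy as np
s=r.sense();print({k:np.round(v,3).tolist() for k,v in s.items()}, r.tips_ahead)
for n in("scene","top"):
    c=vision.capture(n);print(n,c["K"],c["xyz"],c["orientation"],[k for k in c])
    cv2.imwrite(f"pics/{n}0.png",c["frame"][:,:,::-1])
E
```

```text
pics
{'time_s': 0.0, 'joints': [84.774, 22.091, 0.378, -0.028, -68.412, -14.817], 'joint_velocities': [-0.101, 0.026, -0.013, -0.095, -0.052, 0.028], 'effort': [-0.0, -39.067, 18.741, 4.22, 0.011, -0.0], 'tcp_pos': [0.214, 0.587, 0.246], 'ee_rot': [[0.939, -0.343, -0.001], [-0.343, -0.939, -0.002], [0.0, 0.002, -1.0]], 'wrist_force': [0.464, -0.19, 0.111], 'moment': [-0.034, 0.073, 0.016], 'gripper_width': 0.998} 0.025
scene [[466.98906763   0.         317.49651511]
 [  0.         466.98906763 246.65720255]
 [  0.           0.           1.        ]] [ 1.04216479 -0.46219948  0.735229  ] [[ 0.64073778 -0.53726541  0.54845325]
 [ 0.76759153  0.43332448 -0.47226384]
 [ 0.0160728   0.72358536  0.69004775]] ['frame', 'K', 'xyz', 'orientation']
top [[456.40851532   0.         324.46907194]
 [  0.         456.40851532 245.59942484]
 [  0.           0.           1.        ]] [ 0.3929351  -0.02776924  0.93463383] [[ 2.48575993e-02  9.91933929e-01 -1.24294728e-01]
 [-9.99691002e-01  2.46627174e-02 -3.10658492e-03]
 [-1.60812344e-05  1.24333543e-01  9.92240480e-01]] ['frame', 'K', 'xyz', 'orientation']
```

View pics/scene0.png

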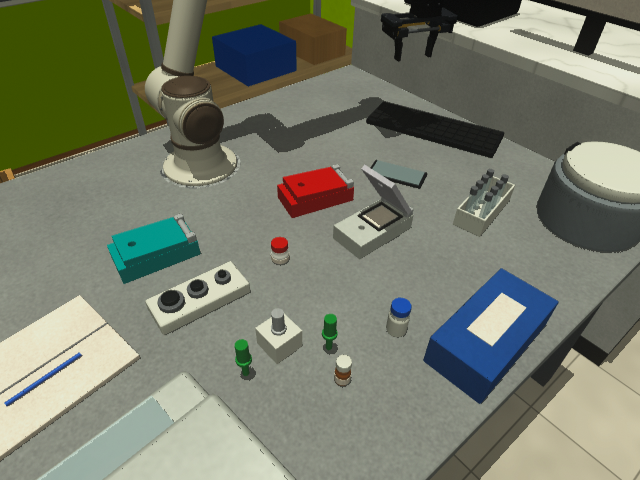

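View pics/top0.png

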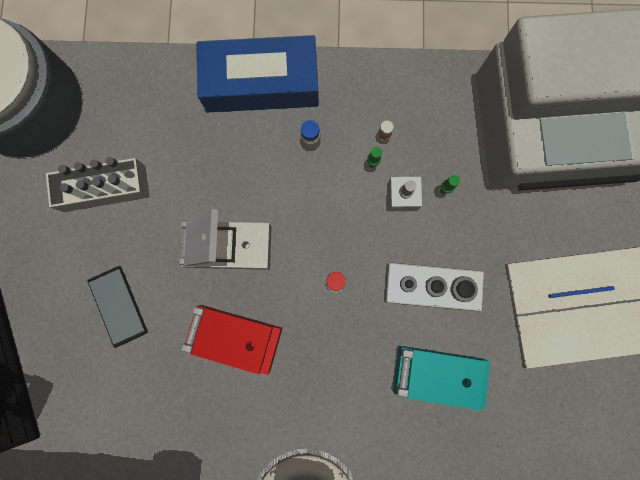

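The scene picture shows these candidates:
- **Pin:** the steel pin stands in the white park block at scene (279,330) / top (407,188). The green look-alikes are at scene (243,355) and (330,330).
- **Press:** the white press is at scene (375,220) / top (235,243). The red one (315,190) and the turquoise one (155,248) are look-alikes.
- **Key box:** at scene (198,295) / top (435,287). In the top view the keys run small, medium, large from left to right.

I choose the steel pin and the white press, and will check them in a crop.

```bash
cat > h.py <<'E'
import numpy as np,cv2
from station import r,vision
def ray(c,u,v):
    K=c["K"];d=np.array([(u-K[0,2])/K[0,0],-(v-K[1,2])/K[1,1],-1]);return np.array(c["orientation"])@d
def at(c,u,v,z):
    d=ray(c,u,v);p=np.array(c["xyz"]);return p+d*(z-p[2])/d[2]
def proj(c,P):
    q=np.array(c["orientation"]).T@(np.array(P)-c["xyz"]);K=c["K"]
    return K[0,2]+K[0,0]*q[0]/-q[2],K[1,2]-K[1,1]*q[1]/-q[2]
def crop(c,name,u0,u1,v0,v1,s):
    im=cv2.resize(c["frame"][v0:v1,u0:u1,::-1],None,fx=s,fy=s,interpolation=cv2.INTER_CUBIC);cv2.imwrite(f"pics/{name}.png",im)
E
python3 - <<'E'
from h import *
c=vision.capture("top")
a=cv2.resize(c["frame"][170:312,378:490,::-1],None,fx=4,fy=4,interpolation=cv2.INTER_CUBIC)
b=cv2.resize(c["frame"][200:275,172:280,::-1],None,fx=3.2,fy=3.2,interpolation=cv2.INTER_CUBIC)
o=np.zeros((568,800,3),np.uint8);o[:,:448]=a;o[:b.shape[0],450:450+b.shape[1]]=b
cv2.imwrite("pics/crop1.png",o);print(b.shape)
E
```

```text
(240, 346, 3)
```

View pics/crop1.png

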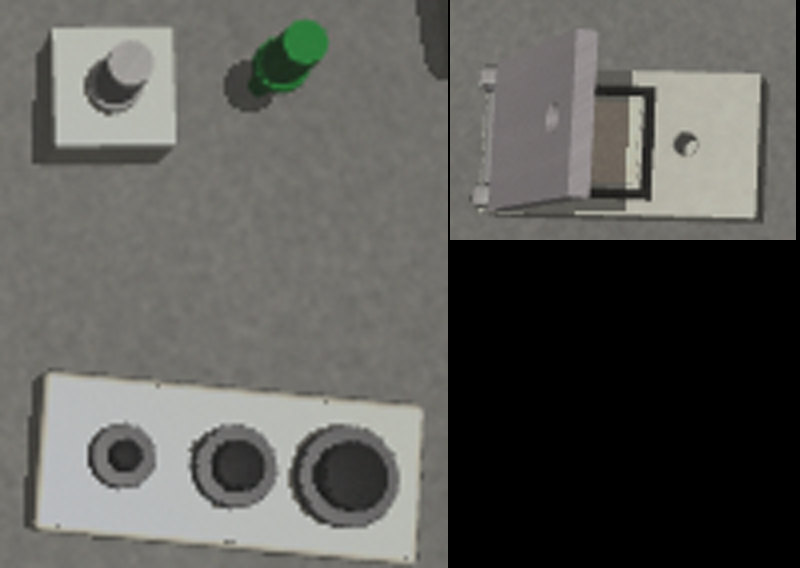

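Run:
```python
from h import *
c=vision.capture("top")
A=lambda x,y:((x+.5)/4-.5+378,(y+.5)/4-.5+170)
B=lambda x,y:((x-450+.5)/3.2-.5+172,(y+.5)/3.2-.5+200)
for n,p,z in[("S",A(125,455),.052),("M",A(239,466),.052),("L",A(353,475),.052),("pinhead",A(131,63),.094),("park",A(114.5,86.5),.048),
 ("basehole",B(687,145),.04),("c1",B(761,74),.04),("c2",B(756,218),.04),("hingeA",B(489,78),.046),("hingeB",B(481,196),.046)]:
    print(n,np.round(at(c,*p,z)*1000,1),np.round(p,1))
# lid: predict projected hole / edge for angles
h=at(c,*B(687,145),.04)
e=(at(c,*B(761,74),.04)-at(c,*B(756,218),.04));e[2]=0;e/=np.linalg.norm(e); # along width
y=np.cross([0,0,1],e); print("width axis",e,"y",y)
if y[1]<0: y=-y
H=h+y*.115;H[2]=.046
for a in np.radians(range(40,130,10)):
    d=-y*np.cos(a)+np.array([0,0,1])*np.sin(a);n=y*np.sin(a)+np.array([0,0,1])*np.cos(a)
    f=lambda P:np.round(np.array([(proj(c,P)[0]-172)*3.2+450,(proj(c,P)[1]-200)*3.2]))
    print(np.degrees(a).round(),"inner hole",f(H+d*.115-n*.006),"outer",f(H+d*.115+n*.006),"edge in",f(H+d*.145-n*.006+e*.045),f(H+d*.145-n*.006-e*.045),"out",f(H+d*.145+n*.006))
```

```text
S [ 434.1 -189.6   52. ] [408.9 283.4]
M [ 430.2 -244.5   52. ] [437.4 286.1]
L [ 427.3 -299.4   52. ] [465.9 288.4]
pinhead [ 616.8 -184.4   94. ] [410.4 185.4]
park [ 616.9 -184.8   48. ] [406.2 191.2]
basehole [502.4 130.6  40. ] [245.7 245. ]
c1 [548.   86.7  40. ] [268.8 222.8]
c2 [458.3  86.2  40. ] [267.3 267.8]
hingeA [540.2 253.6  46. ] [183.8 224. ]
hingeB [467.2 253.8  46. ] [181.3 260.9]
width axis [0.9999833  0.00577874 0.        ] y [-0.00577874  0.9999833   0.        ]
40.0 inner hole [622. 126.] outer [605. 124.] edge in [660.  42.] [653. 204.] out [639. 120.]
50.0 inner hole [593. 122.] outer [573. 120.] edge in [622.  35.] [614. 200.] out [598. 115.]
60.0 inner hole [558. 119.] outer [536. 117.] edge in [578.  29.] [570. 197.] out [551. 110.]
70.0 inner hole [521. 115.] outer [498. 114.] edge in [530.  23.] [521. 194.] out [502. 106.]
80.0 inner hole [482. 113.] outer [459. 112.] edge in [480.  20.] [470. 192.] out [451. 104.]
90.0 inner hole [444. 112.] outer [421. 111.] edge in [430.  17.] [419. 190.] out [401. 103.]
100.0 inner hole [407. 111.] outer [386. 111.] edge in [382.  17.] [370. 189.] out [355. 103.]
110.0 inner hole [373. 112.] outer [355. 112.] edge in [339.  18.] [326. 189.] out [314. 104.]
120.0 inner hole [344. 113.] outer [330. 114.] edge in [302.  21.] [290. 190.] out [281. 107.]
```

The crop confirms a grey steel pin in the white park and a white press with its lid about 56° open. The keys, in the 4x crop, are small (125,455), medium (239,466) and large (353,475). Next I move to the large key while closing the gripper.

```bash
python3 -m jog '{"delta_pos":[[22,-30,0],[22,-30,0],[22,-30,0],[22,-30,0],[22,-30,0],[22,-30,0],[22,-30,0],[22,-30,0],[22,-30,0],[22,-30,0]],"rot":[[0,0,0],[0,0,0],[0,0,0],[0,0,0],[0,0,0],[0,0,0],[0,0,0],[0,0,0],[0,0,0],[0,0,0]],"grip":[0,0,0,0,0,0,0,0,0,0]}'
python3 -m jog '{"delta_pos":[[15,-34,0],[15,-34,0],[10,-34,0],[10,-34,0],[0,-35,0],[0,-35,0],[0,-35,0],[0,-35,0],[0,-35,0],[0,-35,0]],"rot":[[0,0,0],[0,0,0],[0,0,0],[0,0,0],[0,0,0],[0,0,0],[0,0,0],[0,0,0],[0,0,0],[0,0,0]],"grip":[0,0,0,0,0,0,0,0,0,0]}'
python3 -m jog '{"delta_pos":[[-10,-30,-10],[-10,-30,-10],[-10,-30,-10],[-10,-30,-10],[-10,-30,-10],[-5,-30,-10],[0,-30,-10],[0,0,0],[0,0,0]],"rot":[[0,0,0],[0,0,0],[0,0,0],[0,0,0],[0,0,0],[0,0,0],[0,0,0],[0,0,0],[0,0,0]],"grip":[0,0,0,0,0,0,0,0,0]}'
```

```text
time_s: 1.03
tcp_pos: [0.4348, 0.2854, 0.2477]
ee_rot: [[0.94, -0.342, 0.0], [-0.342, -0.94, 0.0], [-0.0, -0.0, -1.0]]
wrist_force: [0.5, 0.3, -0.4]
gripper_width: 0.328
time_s: 1.87
tcp_pos: [0.4837, -0.0605, 0.2476]
ee_rot: [[0.94, -0.343, 0.0], [-0.343, -0.94, 0.0], [0.0, -0.0, -1.0]]
wrist_force: [-0.3, -0.3, 0.3]
gripper_width: 0.004
time_s: 2.62
tcp_pos: [0.4284, -0.27, 0.1766]
ee_rot: [[0.938, -0.346, -0.002], [-0.346, -0.938, 0.001], [-0.002, 0.0, -1.0]]
wrist_force: [0.9, 0.8, 0.3]
gripper_width: 0.008
```

```bash
python3 -m jog '{"delta_pos":[[-1,-15,-15],[0,-14,-15],[0,0,-20],[0,0,-20],[0,0,-15],[0,0,-8],[0,0,-4],[0,0,-4],[0,0,-2],[0,0,0]],"rot":[[0,0,0],[0,0,0],[0,0,0],[0,0,0],[0,0,0],[0,0,0],[0,0,0],[0,0,0],[0,0,0],[0,0,0]],"grip":[0,0,0,0,0,0,0,0,0,0]}'
python3 -m jog '{"delta_pos":[[0,0,-2],[0,0,-2],[0,0,0]],"rot":[[0,0,0],[0,0,0],[0,0,0]],"grip":[0,0,0]}'
```

```text
time_s: 3.45
tcp_pos: [0.4288, -0.2977, 0.0753]
ee_rot: [[0.94, -0.342, 0.001], [-0.342, -0.94, -0.0], [0.001, -0.0, -1.0]]
wrist_force: [0.6, 1.8, 1.7]
gripper_width: 0.004
time_s: 3.7
tcp_pos: [0.4289, -0.2979, 0.0714]
ee_rot: [[0.94, -0.342, 0.002], [-0.342, -0.94, -0.001], [0.002, -0.0, -1.0]]
wrist_force: [0.6, 2.8, 5.3]
gripper_width: 0.006
```

```bash
python3 -m jog '{"delta_pos":[[0,0,-1],[0,0,-1],[0,0,0]],"rot":[[0,0,0],[0,0,0],[0,0,0]],"grip":[0,0,0]}'
```

```text
time_s: 3.95
tcp_pos: [0.429, -0.2979, 0.0712]
ee_rot: [[0.94, -0.342, 0.002], [-0.342, -0.94, -0.001], [0.002, 0.0, -1.0]]
wrist_force: [-3.5, 6.4, 17.3]
gripper_width: 0.006
```

Large key is at its stop (17 N, no further travel). Small key next.

```bash
python3 -m jog '{"delta_pos":[[0,0,15],[0,0,15],[2,27,0],[2,27,0],[1,27,0],[0,27,0],[0,0,0],[0,0,-10],[0,0,-10],[0,0,0]],"rot":[[0,0,0],[0,0,0],[0,0,0],[0,0,0],[0,0,0],[0,0,0],[0,0,0],[0,0,0],[0,0,0],[0,0,0]],"grip":[0,0,0,0,0,0,0,0,0,0]}'
python3 -m jog '{"delta_pos":[[0,0,-4],[0,0,-2],[0,0,-2],[0,0,-2],[0,0,0]],"rot":[[0,0,0],[0,0,0],[0,0,0],[0,0,0],[0,0,0]],"grip":[0,0,0,0,0]}'
```

```text
time_s: 4.78
tcp_pos: [0.4327, -0.1899, 0.0774]
ee_rot: [[0.939, -0.343, -0.002], [-0.343, -0.939, 0.0], [-0.002, 0.0, -1.0]]
wrist_force: [-0.9, 0.3, 1.2]
gripper_width: 0.006
time_s: 5.2
tcp_pos: [0.4334, -0.1902, 0.0711]
ee_rot: [[0.94, -0.342, 0.0], [-0.342, -0.94, -0.001], [0.0, 0.001, -1.0]]
wrist_force: [-5.3, 3.2, 21.2]
gripper_width: 0.001
```

Small key is down on its stop (21 N). Medium key next: (+430,-244.5), so shift (-3,-54).

```bash
python3 -m jog '{"delta_pos":[[0,0,15],[0,0,15],[-2,-27,0],[-1,-27,0],[0,0,0],[0,0,-10],[0,0,-10],[0,0,0]],"rot":[[0,0,0],[0,0,0],[0,0,0],[0,0,0],[0,0,0],[0,0,0],[0,0,0],[0,0,0]],"grip":[0,0,0,0,0,0,0,0]}'
python3 -m jog '{"delta_pos":[[0,0,-4],[0,0,-2],[0,0,-2],[0,0,-2],[0,0,0]],"rot":[[0,0,0],[0,0,0],[0,0,0],[0,0,0],[0,0,0]],"grip":[0,0,0,0,0]}'
```

```text
time_s: 5.87
tcp_pos: [0.4294, -0.244, 0.0773]
ee_rot: [[0.939, -0.344, -0.002], [-0.344, -0.939, 0.0], [-0.002, 0.0, -1.0]]
wrist_force: [-0.6, -0.2, 0.3]
gripper_width: 0.001
time_s: 6.28
tcp_pos: [0.4301, -0.2441, 0.0711]
ee_rot: [[0.94, -0.341, -0.001], [-0.341, -0.94, -0.001], [-0.0, 0.001, -1.0]]
wrist_force: [-6.8, 0.7, 19.1]
gripper_width: 0.009
```

```bash
python3 -m jog '{"delta_pos":[[0,0,35],[0,0,35],[0,0,35],[5,29,35],[5,29,35],[5,29,0],[5,29,0],[5,29,0],[5,29,0],[5,29,0]],"rot":[[0,0,0],[0,0,0],[0,0,0],[0,0,0],[0,0,0],[0,0,0],[0,0,0],[0,0,0],[0,0,0],[0,0,0]],"grip":[0,0,0,0,0,0,0,0,0,0]}'
python3 -m jog '{"delta_pos":[[5,29,0],[5,29,0],[5,29,0],[5,29,0],[5,29,0],[5,29,0],[5,29,0],[2,34,0],[0,0,0]],"rot":[[0,0,0],[0,0,0],[0,0,0],[0,0,0],[0,0,0],[0,0,0],[0,0,0],[0,0,0],[0,0,0]],"grip":[0,0,0,0,0,0,0,0,0]}'
```

```text
time_s: 7.12
tcp_pos: [0.4643, -0.0442, 0.2376]
ee_rot: [[0.94, -0.343, 0.002], [-0.343, -0.94, 0.001], [0.001, -0.001, -1.0]]
wrist_force: [1.2, 0.1, -0.1]
gripper_width: 0.003
time_s: 7.87
tcp_pos: [0.5021, 0.196, 0.2371]
ee_rot: [[0.941, -0.338, 0.002], [-0.338, -0.941, 0.002], [0.001, -0.003, -1.0]]
wrist_force: [0.4, -0.0, -0.2]
gripper_width: 0.005
```

```bash
python3 -m jog '{"delta_pos":[[0,0,-15],[0,0,-15],[0,0,-10],[0,0,-10],[0,0,-8],[0,0,-8],[0,0,-8],[0,0,-8]],"rot":[[0,0,0],[0,0,0],[0,0,0],[0,0,0],[0,0,0],[0,0,0],[0,0,0],[0,0,0]],"grip":[0,0,0,0,0,0,0,0]}'
```

```text
time_s: 8.53
tcp_pos: [0.5019, 0.1902, 0.1559]
ee_rot: [[0.94, -0.342, 0.001], [-0.342, -0.94, -0.002], [0.002, 0.002, -1.0]]
wrist_force: [-0.4, -14.4, 20.5]
gripper_width: 0.009
```

Run:
```python
from h import *
crop(vision.capture("scene"),"s1",300,460,130,270,5)
```

```text
(no output)
```

View pics/s1.png

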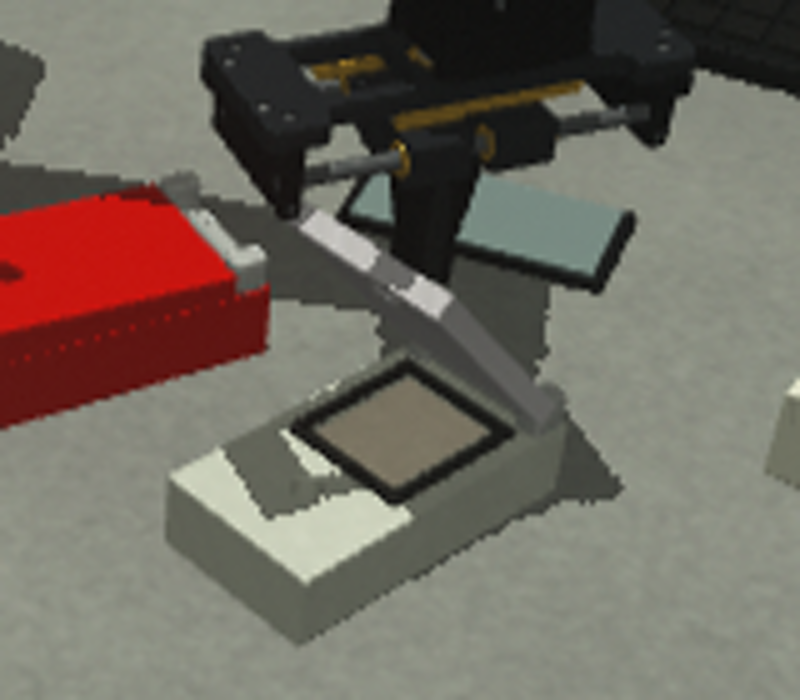

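Run:
```python
from h import *
c=vision.capture("scene")
f=lambda P:np.round([(proj(c,P)[0]-300)*5,(proj(c,P)[1]-130)*5])
t=r.sense();print(t["wrist_force"],t["tcp_pos"],t["moment"])
T=np.array(t["tcp_pos"]);print("tip",f(T-[0,0,.025]))
R=np.array(t["ee_rot"])
for s in(-.095,.095):
  for q in(-.0375,.0375): print("body corner",s,q,np.round(T+R@[q,s,-.045],3),f(T+R@[q,s,-.045]))
for a in range(34,62,4):
    a_=np.radians(a);P=lambda x,k:np.array([.502+x,.2456-.145*np.cos(a_)+k*.006*np.sin(a_),.046+.145*np.sin(a_)+k*.006*np.cos(a_)])
    print(a,[f(P(x,k)).tolist() for x in(-.045,.045) for k in(1,-1)],P(0,1).round(3))
```

```text
[ 0.44446158 -4.91408992  4.05244446] [0.5013166  0.18885313 0.15549962] [-1.78888277 -0.19046532 -0.05763685]
tip [415. 274.]
body corner -0.095 -0.0375 [0.499 0.291 0.2  ] [593.  56.]
body corner -0.095 0.0375 [0.569 0.265 0.2  ] [680. 146.]
body corner 0.095 -0.0375 [0.434 0.113 0.201] [190. 129.]
body corner 0.095 0.0375 [0.504 0.087 0.201] [260. 228.]
34 [[246.0, 275.0], [233.0, 300.0], [393.0, 376.0], [379.0, 402.0]] [0.502 0.129 0.132]
38 [[258.0, 255.0], [244.0, 279.0], [406.0, 355.0], [391.0, 380.0]] [0.502 0.135 0.14 ]
42 [[270.0, 235.0], [256.0, 259.0], [420.0, 335.0], [404.0, 359.0]] [0.502 0.142 0.147]
46 [[284.0, 216.0], [268.0, 239.0], [434.0, 314.0], [417.0, 338.0]] [0.502 0.149 0.154]
50 [[298.0, 197.0], [281.0, 219.0], [449.0, 294.0], [431.0, 318.0]] [0.502 0.157 0.161]
54 [[313.0, 179.0], [296.0, 200.0], [465.0, 275.0], [446.0, 298.0]] [0.502 0.165 0.167]
58 [[328.0, 161.0], [310.0, 182.0], [481.0, 257.0], [462.0, 279.0]] [0.502 0.174 0.172]
```

The view (crop) shows the fingertip at about (415,274) on the outer face of the lid, with the lid moved from 56° to about 50°. The force points along the plate, which suggests the fingertip corner caught in the lid hole. I'll lift, shift 27 mm sideways off the hole, and push again.

```bash
python3 -m jog '{"delta_pos":[[0,0,15],[0,0,15],[0,0,10],[27,0,0],[0,0,0],[0,0,-10],[0,0,-10],[0,0,-8],[0,0,-6],[0,-1,-6]],"rot":[[0,0,0],[0,0,0],[0,0,0],[0,0,0],[0,0,0],[0,0,0],[0,0,0],[0,0,0],[0,0,0],[0,0,0]],"grip":[0,0,0,0,0,0,0,0,0,0]}'
python3 -m jog '{"delta_pos":[[0,-1,-6],[0,-1,-6],[0,-1,-6]],"rot":[[0,0,0],[0,0,0],[0,0,0]],"grip":[0,0,0]}'
```

```text
time_s: 9.47
tcp_pos: [0.5277, 0.1899, 0.1542]
ee_rot: [[0.94, -0.342, -0.001], [-0.342, -0.94, -0.001], [-0.001, 0.001, -1.0]]
wrist_force: [-0.0, 0.7, 1.8]
gripper_width: 0.011
time_s: 9.72
tcp_pos: [0.5285, 0.1871, 0.1371]
ee_rot: [[0.94, -0.342, 0.001], [-0.342, -0.94, 0.0], [0.001, -0.001, -1.0]]
wrist_force: [-0.4, -0.0, 2.7]
gripper_width: 0.005
```

Smooth now at about 3 N. I'll continue down.

```bash
python3 -m jog '{"delta_pos":[[0,-3,-6],[0,-3,-6],[0,-3,-6],[0,-3,-6],[0,-3,-6],[0,-3,-6],[0,-2,-5],[0,-2,-5]],"rot":[[0,0,0],[0,0,0],[0,0,0],[0,0,0],[0,0,0],[0,0,0],[0,0,0],[0,0,0]],"grip":[0,0,0,0,0,0,0,0]}'
python3 -m jog '{"delta_pos":[[0,0,-3],[0,0,-3],[0,0,-2],[0,0,0]],"rot":[[0,0,0],[0,0,0],[0,0,0],[0,0,0]],"grip":[0,0,0,0]}'
```

```text
time_s: 10.38
tcp_pos: [0.5282, 0.1648, 0.0907]
ee_rot: [[0.939, -0.343, -0.0], [-0.343, -0.939, 0.0], [-0.0, -0.0, -1.0]]
wrist_force: [0.7, 1.1, 1.2]
gripper_width: 0.004
time_s: 10.72
tcp_pos: [0.528, 0.1649, 0.0828]
ee_rot: [[0.939, -0.343, -0.001], [-0.343, -0.939, -0.0], [-0.001, 0.001, -1.0]]
wrist_force: [-0.3, 0.5, -0.3]
gripper_width: 0.003
```

```bash
python3 -m jog '{"delta_pos":[[0,0,-1],[0,0,-1],[0,0,-1],[0,0,0]],"rot":[[0,0,0],[0,0,0],[0,0,0],[0,0,0]],"grip":[0,0,0,0]}'
```

```text
time_s: 11.05
tcp_pos: [0.5285, 0.165, 0.0809]
ee_rot: [[0.94, -0.342, 0.001], [-0.342, -0.94, 0.0], [0.001, -0.0, -1.0]]
wrist_force: [-0.1, -1.9, 3.6]
gripper_width: 0.007
```

```bash
python3 -m jog '{"delta_pos":[[0,0,-1],[0,0,-1],[0,0,0]],"rot":[[0,0,0],[0,0,0],[0,0,0]],"grip":[0,0,0]}'
```

```text
time_s: 11.3
tcp_pos: [0.5286, 0.1649, 0.0791]
ee_rot: [[0.94, -0.342, 0.001], [-0.342, -0.94, -0.0], [0.001, -0.0, -1.0]]
wrist_force: [-0.2, -1.4, 6.0]
gripper_width: 0.003
```

Lid is on its seal; at 6 N the seal has started to squeeze. Next I go to the pin, opening the fingers to about 50 mm.

```bash
python3 -m jog '{"delta_pos":[[0,0,20],[0,0,35],[0,0,35],[7,-28,35],[7,-28,0],[7,-28,0],[7,-28,0],[7,-28,0],[7,-28,0],[7,-28,0]],"rot":[[0,0,0],[0,0,0],[0,0,0],[0,0,0],[0,0,0],[0,0,0],[0,0,0],[0,0,0],[0,0,0],[0,0,0]],"grip":[0,0,0,0,0,0,58,58,58,58]}'
python3 -m jog '{"delta_pos":[[7,-28,0],[7,-28,0],[7,-28,0],[7,-28,0],[7,-28,0],[4,-13,0],[0,0,0],[0,0,0]],"rot":[[0,0,0],[0,0,0],[0,0,0],[0,0,0],[0,0,0],[0,0,0],[0,0,0],[0,0,0]],"grip":[58,58,58,58,58,58,58,58]}'
python3 - <<'E'
from h import *
t=r.sense();print(t["tcp_pos"],t["gripper_width"])
a=vision.capture("scene");b=vision.capture("top")
A=cv2.resize(a["frame"][150:390,210:430,::-1],None,fx=2.4,fy=2.4,interpolation=cv2.INTER_CUBIC)
B=cv2.resize(b["frame"][205:285,172:280,::-1],None,fx=2.4,fy=2.4,interpolation=cv2.INTER_CUBIC)
o=np.zeros((576,800,3),np.uint8);o[:A.shape[0],:A.shape[1]]=A;o[:B.shape[0],530:530+B.shape[1]]=B
cv2.imwrite("pics/chk.png",o)
E
```

```text
time_s: 12.13
tcp_pos: [0.5767, -0.0298, 0.2001]
ee_rot: [[0.939, -0.343, -0.0], [-0.343, -0.939, 0.001], [-0.0, -0.001, -1.0]]
wrist_force: [0.1, -0.2, -0.0]
gripper_width: 0.224
time_s: 12.8
tcp_pos: [0.6155, -0.1819, 0.1996]
ee_rot: [[0.939, -0.344, -0.001], [-0.344, -0.939, 0.001], [-0.001, -0.0, -1.0]]
wrist_force: [-0.1, 0.4, 0.8]
gripper_width: 0.577
[ 0.61545613 -0.18194497  0.19961509] 0.5766509748297376
```

View pics/chk.png

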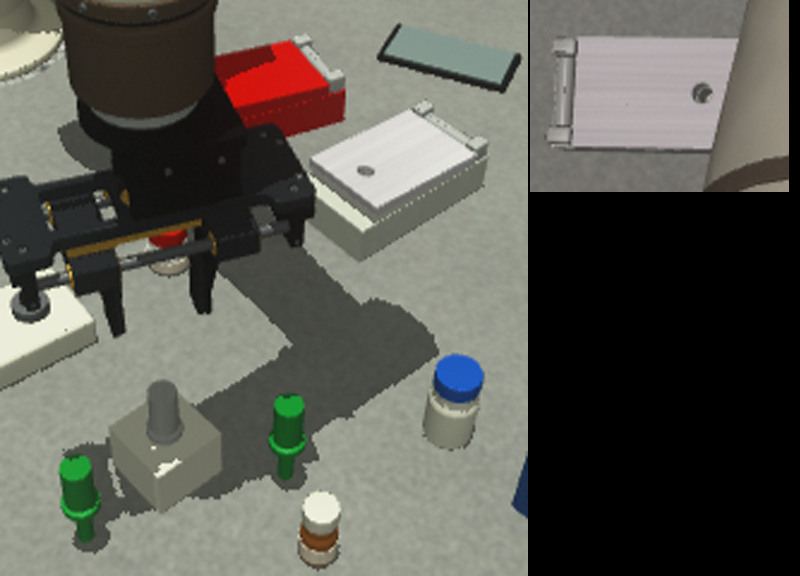

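The picture shows the lid down and its hole visible, at (366,171) in the scene crop and (702,93) in the inset. The pin stands in its park at (163,390) and the bystanders are unmoved. Next I triangulate.

Run:
```python
from h import *
a=vision.capture("scene");b=vision.capture("top")
print("pin scene",at(a,277.6,311.6,.094),"hole scene",at(a,362.2,221,.0575),"hole top",at(b,243.4,243.5,.0575))
t=r.sense();print(t["tcp_pos"])
```

```text
pin scene [ 0.61431776 -0.18173974  0.094     ] hole scene [0.50245498 0.13278873 0.0575    ] hole top [0.50300492 0.1321397  0.0575    ]
[ 0.6156125  -0.18048852  0.2005808 ]
```

```bash
python3 -m jog '{"delta_pos":[[0,-2,-20],[0,0,-20],[0,0,-20],[0,0,-20],[0,0,-18],[0,0,-12],[0,0,-6],[0,0,0],[0,0,0]],"rot":[[0,0,0],[0,0,0],[0,0,0],[0,0,0],[0,0,0],[0,0,0],[0,0,0],[0,0,0],[0,0,0]],"grip":[58,58,58,58,58,58,58,58,58]}'
python3 -m jog '{"delta_pos":[[0,0,0],[0,0,0],[0,0,0],[0,0,0],[0,0,0],[0,0,0],[0,0,0],[0,0,0]],"rot":[[0,0,0],[0,0,0],[0,0,0],[0,0,0],[0,0,0],[0,0,0],[0,0,0],[0,0,0]],"grip":[40,25,0,0,0,0,0,0]}'
```

```text
time_s: 13.75
tcp_pos: [0.6163, -0.1835, 0.0851]
ee_rot: [[0.94, -0.342, 0.001], [-0.342, -0.94, -0.0], [0.001, 0.0, -1.0]]
wrist_force: [-0.6, 0.0, 0.7]
gripper_width: 0.579
time_s: 14.42
tcp_pos: [0.6158, -0.1838, 0.0848]
ee_rot: [[0.939, -0.343, 0.0], [-0.343, -0.939, -0.0], [0.0, 0.0, -1.0]]
wrist_force: [0.0, -0.1, 1.8]
gripper_width: 0.244
```

```bash
python3 -m jog '{"delta_pos":[[0,0,8],[0,0,12],[0,0,15],[0,0,20],[0,0,20],[0,0,25],[0,0,20],[0,0,0]],"rot":[[0,0,0],[0,0,0],[0,0,0],[0,0,0],[0,0,0],[0,0,0],[0,0,0],[0,0,0]],"grip":[0,0,0,0,0,0,0,0]}'
python3 -m jog '{"delta_pos":[[-5,13,0],[-9,26,0],[-9,26,0],[-9,26,0],[-9,26,0],[-9,26,0],[-9,26,0],[-9,26,0],[-9,26,0],[-9,26,0]],"rot":[[0,0,0],[0,0,0],[0,0,0],[0,0,0],[0,0,0],[0,0,0],[0,0,0],[0,0,0],[0,0,0],[0,0,0]],"grip":[0,0,0,0,0,0,0,0,0,0]}'
python3 -m jog '{"delta_pos":[[-9,26,0],[-9,26,0],[-9,16,0],[0,0,-10],[0,0,-10],[0,0,-5],[0,0,0],[0,0,0]],"rot":[[0,0,0],[0,0,0],[0,0,0],[0,0,0],[0,0,0],[0,0,0],[0,0,0],[0,0,0]],"grip":[0,0,0,0,0,0,0,0]}'
python3 - <<'E'
from h import *
t=r.sense();print(t["tcp_pos"],t["gripper_width"],t["wrist_force"])
a=vision.capture("scene");b=vision.capture("top")
A=cv2.resize(a["frame"][140:270,310:430,::-1],None,fx=4.4,fy=4.4,interpolation=cv2.INTER_CUBIC)
B=cv2.resize(b["frame"][205:285,172:280,::-1],None,fx=2.4,fy=2.4,interpolation=cv2.INTER_CUBIC)
o=np.zeros((580,800,3),np.uint8);o[:A.shape[0],:A.shape[1]]=A;o[:B.shape[0],530:530+B.shape[1]]=B
cv2.imwrite("pics/chk2.png",o)
E
```

```text
time_s: 15.08
tcp_pos: [0.6181, -0.1843, 0.211]
ee_rot: [[0.94, -0.342, 0.01], [-0.342, -0.94, -0.002], [0.011, -0.001, -1.0]]
wrist_force: [0.6, -0.4, -0.9]
gripper_width: 0.244
time_s: 15.92
tcp_pos: [0.5276, 0.0646, 0.2034]
ee_rot: [[0.939, -0.343, -0.003], [-0.343, -0.939, -0.0], [-0.002, 0.001, -1.0]]
wrist_force: [-0.1, 0.3, -1.3]
gripper_width: 0.246
time_s: 16.58
tcp_pos: [0.5025, 0.1303, 0.1786]
ee_rot: [[0.939, -0.344, -0.002], [-0.344, -0.939, -0.001], [-0.001, 0.002, -1.0]]
wrist_force: [0.5, -1.1, -1.1]
gripper_width: 0.244
[0.50254188 0.13026499 0.17857867] 0.24366284312556208 [ 0.49110314 -1.06511056 -1.06493378]
```

View pics/chk2.png

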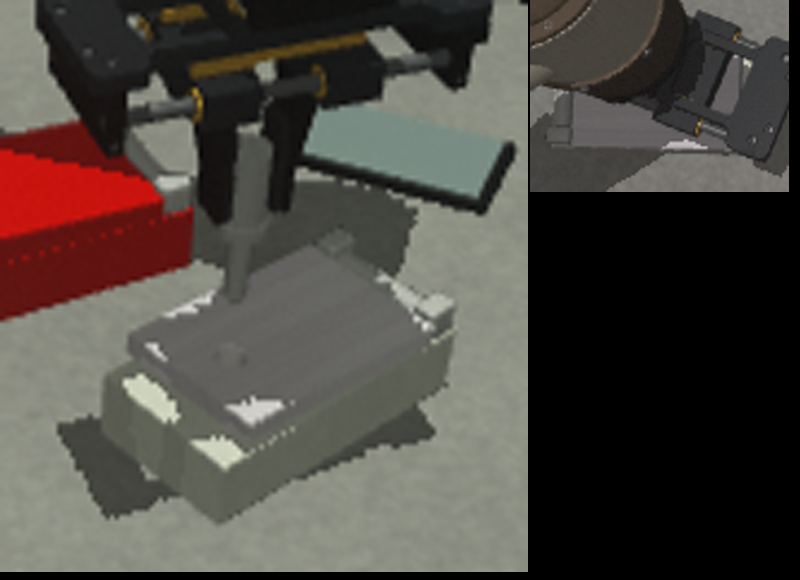

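Pin held upright: foot at crop (234,297), lid hole at (230,352). Next I check the pin's offset from the TCP.

Run:
```python
from h import *
a=vision.capture("scene");P=lambda x,y:((x+.5)/4.4-.5+310,(y+.5)/4.4-.5+140)
for y in(294,297,300):print(at(a,*P(234,y),.0966))
print("hole",at(a,*P(230,352),.0575),at(a,*P(230,354),.0575))
t=np.array(r.sense()["tcp_pos"])
f=lambda Q:((np.array(proj(a,Q))-[310,140]+.5)*4.4-.5).round(1)
print(t,"expected foot px",f([t[0],t[1],.0966]),"shoulder",f([t[0],t[1],.0966+.048]),"head top",f([t[0],t[1],.0966+.091]))
```

```text
[0.49898072 0.13347775 0.0966    ]
[0.50069433 0.13183024 0.0966    ]
[0.50240218 0.13018827 0.0966    ]
hole [0.49854825 0.1355634  0.0575    ] [0.49968723 0.13447143 0.0575    ]
[0.50315704 0.13078671 0.17970231] expected foot px [235.9 300.3] shoulder [244.3 221.9] head top [252.3 147.1]
```

```bash
python3 -m jog '{"delta_pos":[[0,1,-10],[0,0,-10],[0,0,-8],[0,0,-5],[0,0,-4],[0,0,-3],[0,0,-3],[0,0,0]],"rot":[[0,0,0],[0,0,0],[0,0,0],[0,0,0],[0,0,0],[0,0,0],[0,0,0],[0,0,0]],"grip":[0,0,0,0,0,0,0,0]}'
python3 -m jog '{"delta_pos":[[0,0,-2],[0,0,-2],[0,0,-2],[0,0,0]],"rot":[[0,0,0],[0,0,0],[0,0,0],[0,0,0]],"grip":[0,0,0,0]}'
```

```text
time_s: 17.4
tcp_pos: [0.5025, 0.1322, 0.1359]
ee_rot: [[0.939, -0.343, -0.001], [-0.343, -0.939, -0.0], [-0.001, 0.001, -1.0]]
wrist_force: [0.4, 0.6, -1.9]
gripper_width: 0.239
time_s: 17.73
tcp_pos: [0.5025, 0.1322, 0.1302]
ee_rot: [[0.939, -0.343, -0.001], [-0.343, -0.939, -0.0], [-0.0, 0.0, -1.0]]
wrist_force: [0.2, 0.6, -1.8]
gripper_width: 0.245
```

The foot is inside the lid hole with no contact force. Next I lower it to the base hole.

```bash
python3 -m jog '{"delta_pos":[[0,0,-3],[0,0,-3],[0,0,-2],[0,0,-2],[0,0,0]],"rot":[[0,0,0],[0,0,0],[0,0,0],[0,0,0],[0,0,0]],"grip":[0,0,0,0,0]}'
python3 -m jog '{"delta_pos":[[0,0,-2],[0,0,-1],[0,0,0]],"rot":[[0,0,0],[0,0,0],[0,0,0]],"grip":[0,0,0]}'
```

```text
time_s: 18.15
tcp_pos: [0.5024, 0.1321, 0.1199]
ee_rot: [[0.939, -0.343, -0.001], [-0.343, -0.939, -0.0], [-0.001, 0.001, -1.0]]
wrist_force: [0.2, -0.1, -2.0]
gripper_width: 0.249
time_s: 18.4
tcp_pos: [0.5026, 0.1322, 0.1173]
ee_rot: [[0.939, -0.343, -0.0], [-0.343, -0.939, -0.0], [-0.0, 0.0, -1.0]]
wrist_force: [-0.1, 0.3, -1.2]
gripper_width: 0.245
```

```bash
python3 -m jog '{"delta_pos":[[0,0,-3],[0,0,-3],[0,0,-3],[0,0,-3],[0,0,-3],[0,0,-3],[0,0,0]],"rot":[[0,0,0],[0,0,0],[0,0,0],[0,0,0],[0,0,0],[0,0,0],[0,0,0]],"grip":[0,0,0,0,0,0,0]}'
python3 -m jog '{"delta_pos":[[0,0,-2],[0,0,-2],[0,0,-1],[0,0,0]],"rot":[[0,0,0],[0,0,0],[0,0,0],[0,0,0]],"grip":[0,0,0,0]}'
```

```text
time_s: 18.98
tcp_pos: [0.5023, 0.132, 0.0987]
ee_rot: [[0.939, -0.343, -0.001], [-0.343, -0.939, -0.001], [-0.001, 0.001, -1.0]]
wrist_force: [-0.6, -0.5, -1.7]
gripper_width: 0.247
time_s: 19.32
tcp_pos: [0.503, 0.1323, 0.0947]
ee_rot: [[0.94, -0.342, 0.001], [-0.342, -0.94, -0.0], [0.001, -0.0, -1.0]]
wrist_force: [0.5, -0.5, 1.5]
gripper_width: 0.243
```

```bash
python3 -m jog '{"delta_pos":[[0,0,-2],[0,0,-2],[0,0,-1],[0,0,0]],"rot":[[0,0,0],[0,0,0],[0,0,0],[0,0,0]],"grip":[0,0,0,0]}'
python3 -m jog '{"delta_pos":[[0,0,-1],[0,0,-1],[0,0,0]],"rot":[[0,0,0],[0,0,0],[0,0,0]],"grip":[0,0,0]}'
```

```text
time_s: 19.65
tcp_pos: [0.5029, 0.1321, 0.0897]
ee_rot: [[0.94, -0.342, 0.0], [-0.342, -0.94, -0.0], [0.0, 0.0, -1.0]]
wrist_force: [0.4, -3.0, 3.3]
gripper_width: 0.243
time_s: 19.9
tcp_pos: [0.5031, 0.132, 0.0884]
ee_rot: [[0.94, -0.342, 0.001], [-0.342, -0.94, -0.001], [0.001, 0.0, -1.0]]
wrist_force: [-0.5, -3.2, 8.8]
gripper_width: 0.241
```

```bash
python3 -m jog '{"delta_pos":[[0,-1,-1],[0,0,0],[0,0,0]],"rot":[[0,0,0],[0,0,0],[0,0,0]],"grip":[0,0,0]}'
python3 -m jog '{"delta_pos":[[0,0,-1],[0,0,0],[0,0,0]],"rot":[[0,0,0],[0,0,0],[0,0,0]],"grip":[0,0,0]}'
python3 - <<'E'
from h import *
a=vision.capture("scene")
crop(a,"fin",310,430,150,260,5)
E
```

```text
time_s: 20.15
tcp_pos: [0.5033, 0.1318, 0.0882]
ee_rot: [[0.94, -0.342, 0.002], [-0.342, -0.94, 0.001], [0.002, -0.002, -1.0]]
wrist_force: [-3.0, -1.0, 12.1]
gripper_width: 0.241
time_s: 20.4
tcp_pos: [0.5035, 0.1318, 0.088]
ee_rot: [[0.94, -0.342, 0.002], [-0.342, -0.94, 0.001], [0.002, -0.002, -1.0]]
wrist_force: [-5.3, -0.9, 17.4]
gripper_width: 0.245
```

View pics/fin.png

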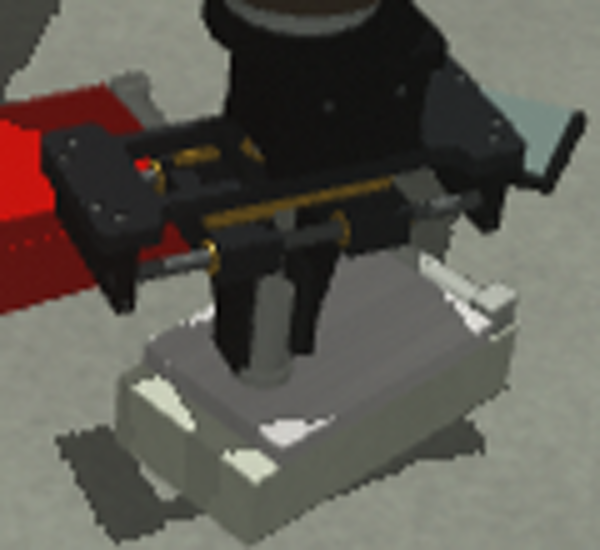

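The picture shows the pin's shoulder seated on the lid at (265,375), the lid lying flat on the base, and the fingertips clear above it. I'll hold briefly, recheck and hand in.

```bash
python3 -m jog '{"delta_pos":[[0,0,0],[0,0,0],[0,0,0],[0,0,0],[0,0,0],[0,0,0]],"rot":[[0,0,0],[0,0,0],[0,0,0],[0,0,0],[0,0,0],[0,0,0]],"grip":[0,0,0,0,0,0]}' && python3 -c "
from station import finish_job
print(finish_job())"
```

```text
time_s: 20.95
tcp_pos: [0.5035, 0.1318, 0.088]
ee_rot: [[0.94, -0.342, 0.003], [-0.342, -0.94, 0.001], [0.002, -0.002, -1.0]]
wrist_force: [-4.5, -1.5, 17.4]
gripper_width: 0.247
the job is handed in; nothing more can be done
None
```

The job is done and handed in at about 21 s, with the pin still held pushed down.

- **Keys:** I pressed large, small, then medium, one at a time. Each went down to its stop, with the fingertips at about 46 mm and 17–21 N.
- **Lid:** I swung it down onto its seal. On the first push a fingertip corner seems to have caught in the lid hole, with up to about 25 N on the wrist. I lifted, shifted 27 mm sideways and pushed it shut smoothly.
- **Pin:** I took the steel pin from its park and lowered it through the lid hole into the base hole with almost no side force. I then pushed it down until it stopped moving.

**Last checks:**
- **Push:** it is steady at 17.4 N down, with the tool height constant at 88.0 mm and the grip unchanged.
- **Lid:** it looks flat on the base in the last picture. I judged the full squeeze from the force and height, not by measuring the lid.
- **Pin height:** the tool sits about 1 mm lower than my grip estimate predicted, within the error of that estimate.
- **Side force:** about 5 N remained sideways on the pin.
- **Clearance:** the fingertips stood about 11 mm above the lid, so only the pin should be touching the press.
- **Bystanders:** the jars and bottles stood unmoved in the check before the grasp. I did not look at them again afterwards; the path from there kept clear of them.

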